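# Reset the tripped bench incubator

## Robot

A 6-joint arm with a two-finger parallel gripper is mounted at the origin on a cart in front of the work surface, level with it; the furniture and walls round the work are solid. World frame = base frame: x ahead of the robot, y to its left, z up, the work surface at z = 0. Lengths are in m, angles in rad, forces in N, time in s.
With the tool pointing down it reaches from about 0.35 to 0.975 m from the base axis. Payload 4.9 kg.
Tool frame: the origin (TCP) lies at the very end of the fingers, on their centre line; the grasp point (between the pads) lies 19 mm behind it; z points along the fingers, y is the line along which they close (so a half turn about z gives the same grasp; the last joint's range is limited). The gripper opens to 85 mm and grips with 20 to 120 N. Pads are 22 mm wide; open, the fingers measure 114 mm over their backs; the gripper's body (76 mm by 85 mm) begins 54 mm behind the grasp point. The pads swing forward as they close: fully open they stand 13 mm farther back than shut.
Start: joints at [0.993, 0.053, 1.613, -0, 1.476, -0.119], TCP at [0.277, 0.56, 0.231] pointing down, gripper open.
Joint ranges: [-3.01, 3.01], [-1.01, 2.22], [0.06, 2.58], [-1.02, 4.17], [0.09, 2.62], [-3.14, 3.14]. Speed limits (rad/s): [2.57, 2.57, 3.14, 3.14, 3.14, 3.14].

## Interface

Orientations are given as a rotation vector (axis times angle).
In Python, from station import ctrl, imaging gives the robot as it stands.
- The arm moves only by the tool play_rows, never from a script. Its argument "series" is a list of rows, each a list of 3 entries, a list of its own where there are three numbers: the opening, from 0 (shut) to 1 (fully open), then the shift along the tool's x, y, z each as a share of 0.05 m, from -1 to 1, then the turn, a rotation vector about the tool's x, y, z each as a share of 8 degrees, from -1 to 1. In form: [[grip, [dx, dy, dz], [ax, ay, az]], ...]. A call has 1 to 8 rows; each row shifts and turns the commanded pose from where the row before left it, along the tool's axes as they then stand; what a row does not reach is not made up. A row lasts 1/8 s, in which the tool goes at most 62.5 mm and 10.7 degrees, less where a joint would pass 70% of its speed; a pose out of reach is approached as far as the arm can. A call with a number of a shift or a turn outside -1 to 1 is refused whole. A call with a gripper value outside its range is refused whole. The fingers move at their own pace and stop on an object; "force" is the grip in N (left out, the last holds). Time passes only in rows, so rows that do not move let the fingers close. It gives the time, the measured TCP pose, the force, the opening and the grip force at its end, in the units of the state.
- ctrl.get_obs(): the state, without advancing time (a new reading comes with each control period).
- imaging.get_image(name): name is "scene" or "top" or "wrist"; returns a dict with "color" (400x640x3 uint8, blue, green, red), "fx", "fy", "cx", "cy" (pixels), "extrinsics" (4x4, takes a point from world to camera coordinates); the wrist camera has in their place "hand_eye" (4x4, takes a point from camera to tool coordinates, whose origin is the TCP and whose axes are the flange's). Camera axes: x right, y down, z forward; pixel columns grow to the right and rows downward; lengths in m; the calibration is good to about 2 mm. The wrist camera is an equidistant fisheye: a pixel r from the principal point sees the ray r / f radians off the axis. A picture is of the moment at which its call begins: read the wrist's pose just before it. There is no depth.
- ctrl.finish_job(): hands the job in; it is judged then, once.
The state is a dict: "t": time; "q": joint angles; "dq": joint speeds; "effort": joint torques, N m; "tool_pos": TCP position; "tool_rot": TCP orientation; "contact_force": force on the tool from outside, world axes, zero at the start; "wrist_torque": the same for the moment, N m; "opening": finger opening in m; "grip_force": force on a finger pad.
Only numpy, scipy, OpenCV 4.12 (cv2) and the standard library are available. Lean on these libraries where they do the work, as an engineer would, in place of code of your own. Each camera call takes 0.05 s, during which the arm holds its last target. There are 200 camera calls.

## Task

The small bench incubator's safety cut-out has tripped, and it can be reset only with the door shut. Push the door shut, without slamming it, until it snaps home on its catch; then take the slim reset pin from the tool stand, reach it through the round reset port in the incubator's top and press the recessed button all the way down. Finish still gripping the pin and holding the button down (do not let go), the door still shut; leave the screwdriver in the stand and the other things on the bench where they are.

Things in the scene. Friction and masses are not known exactly. Their poses are not given: they have to be found in the camera images.
- incubator: white box-shaped bench incubator, 190 deep (x) x 200 wide (y) x 130 high (z), fixed; origin at the centre of its underside. Its own -x side is the front with the door, its +y side the left as seen from the front. In its top, near the front, left to right: dark display, two black soft keys, the reset port.
- door (a joint): the incubator's front door, angle a in rad: 0 = shut and seated, grows as it opens towards the robot. It starts ajar and stays where it is left (light friction). From about 0.06 rad a sprung ball catch resists with about 6 N at the free edge; past about 0.025 rad it snaps in and holds the door shut. Hinged on a vertical line at the incubator's right front edge (see door_hinge).
- door_hinge (a point): point on the hinge line, 110 mm above the bench (x = -95, y = -99 mm in the incubator's frame). At door angle a the door runs from here in the incubator-frame direction (-sin a, cos a), and its outer face looks towards (-cos a, -sin a), 15 mm in front of the hinge line.
- door_edge (a point): point on the door's outer face, 181 mm from the hinge line, 17 mm from the free edge, 110 mm above the bench: push at or near here. The white door is 198 wide, from 10 to 126 mm above the bench, with a clear window; below this point an upright bar handle (36 to 84 mm above the bench) stands out 19 mm from the face.
- reset_port (a point): centre of the mouth of the reset port, in a square grey plate (40 mm) flush in the incubator's top, 130 mm above the bench (at x = -62, y = -45 mm in the incubator's frame): a vertical round hole of 10 mm diameter with a 2 mm chamfer and a thin steel bezel ring standing 1.3 mm proud. The button's top is 22 mm below the mouth.
- reset_button (a joint): the recessed reset button at the bottom of the port, in m: 0 = up, 0.005 = fully down. Sprung: starts to move at 1.5 N, fully down at 4.5 N, on a firm stop; it comes up again when let go.
- reset_pin: the reset pin, upright in the tool stand; origin at its tip, z axis along it up to the handle. Steel pin of 5 mm diameter, 34 mm long, then an 11 mm ferrule up to 46 mm, a 19 mm flange at 46 to 49 mm that rests on the stand, then a round black handle of 14 mm diameter up to 109 mm. 45 g. Lift it straight up by 50 mm to clear the stand.
- pin_tip (a point): the tip of the reset pin
- pin_grip (a point): point on the axis of the pin's handle, 80 mm above the tip: where to grip it
- tool_stand: grey block, 55 (x) x 138 (y) x 50 mm high, heavy and fixed, origin at the centre of its underside; three holes in its top in a row along its y axis at -47, 0 and +47 mm. The pin and the screwdriver stand in the two outer holes, either way round; the middle one is empty. Between the stand and the incubator is the ice pan, with tubes and a bottle up to 180 mm high: carry things over it.
- screwdriver: flat screwdriver with a thick black fluted handle (27 mm diameter, top 124 mm above the bench) standing in the other outer hole of the stand; not needed. Origin at its blade's end.
- vial_a: amber vial, 24 x 24 x 54 mm, stands on the bench, origin at its base; to be left alone
- vial_b: another such vial; to be left alone
- timer: white bench timer, 66 x 68 x 21 mm; to be left alone
- pen: green marker pen lying on the bench, 138 mm long; to be left alone
- tips: pipette tip box, 92 x 124 x 73 mm; to be left alone

How it is judged:
By the outcome, as a careful person would: the job done as asked, in the order asked, and still so for the second after the job is handed in, while the arm keeps its last pose, push and grip.
It also fails if it takes over 67 s, if anything falls off the work surface, if the arm or the gripper's body presses on something with over 40 N, if the wrist force passes 120 N, or if a joint passes its speed limit or range.

## Working session

There is one attempt and no reset: what is moved stays moved. The work goes in short steps, Python scripts to look and compute and a tool call to move; the robot and the scene stay as the last step left them, time stands still between calls to the robot, and variables do not carry over. Pictures are saved under pics/ and viewed, at most 10 in all, crops included, and the job is handed in when it is done.

Besides the shell and the picture viewer there is one more tool, called after "Call:" as name(argument=value, ...) on one line, values as JSON. play_rows: Moves the arm, as the interface text tells. Shift numbers are shares of 0.05 m and turn numbers shares of 8 degrees, none past 1 either way. Its arguments: {"type":"object","properties":{"series":{"type":"array"},"force":{"type":"number"}},"required":["series"]}

```bash
mkdir -p pics; cat > h.py <<'E'
import numpy as np, cv2
from scipy.spatial.transform import Rotation as R
from station import ctrl, imaging
np.set_printoptions(precision=4,suppress=True)
def ray(im,u,v):
    E=np.array(im["extrinsics"]);d=np.array([(u-im["cx"])/im["fx"],(v-im["cy"])/im["fy"],1.])
    return -E[:3,:3].T@E[:3,3],E[:3,:3].T@d
def onz(im,u,v,z):
    o,d=ray(im,u,v);return o+d*(z-o[2])/d[2]
def proj(im,p):
    E=np.array(im["extrinsics"]);c=E[:3,:3]@np.array(p)+E[:3,3]
    return im["fx"]*c[0]/c[2]+im["cx"],im["fy"]*c[1]/c[2]+im["cy"]
E
python3 - <<'E'
from h import *
import pickle
o=ctrl.get_obs();print(o)
for n in("scene","top"):
    im=imaging.get_image(n);pickle.dump(im,open(n+".pkl","wb"))
    cv2.imwrite(f"pics/{n}0.png",cv2.resize(im["color"],(800,500),interpolation=cv2.INTER_CUBIC))
    print(n,im["fx"],im["cx"],im["cy"],np.array(im["extrinsics"]))
E
```

```text
{'t': 0.0, 'q': array([ 0.993 ,  0.0534,  1.6143,  0.    ,  1.476 , -0.119 ]), 'dq': array([-0.0015,  0.0004,  0.001 , -0.0014,  0.0003, -0.0007]), 'effort': array([  0.0016, -39.3659, -37.019 ,   0.0001,   0.0067,  -0.    ]), 'tool_pos': array([0.2764, 0.5598, 0.2301]), 'tool_rot': array([-0.7142, -3.0586,  0.003 ]), 'contact_force': array([-0.5628, -0.0872, -0.2457]), 'wrist_torque': array([-0.0224,  0.0093, -0.0279]), 'grip_force': 0.0, 'opening': 0.08535748051022551}
scene 504.01557549852845 323.92302886076413 195.37794998982685 [[ 0.8932 -0.4495  0.0085 -0.5002]
 [-0.1958 -0.4059 -0.8927  0.1706]
 [ 0.4047  0.7957 -0.4506  1.5607]
 [ 0.      0.      0.      1.    ]]
top 436.5677527772538 326.39996569235893 197.35885062680285 [[-0.0132 -0.9999  0.0071 -0.033 ]
 [-0.9823  0.0116 -0.187   0.5624]
 [ 0.1869 -0.0094 -0.9823  1.3956]
 [ 0.      0.      0.      1.    ]]
```

View pics/top0.png

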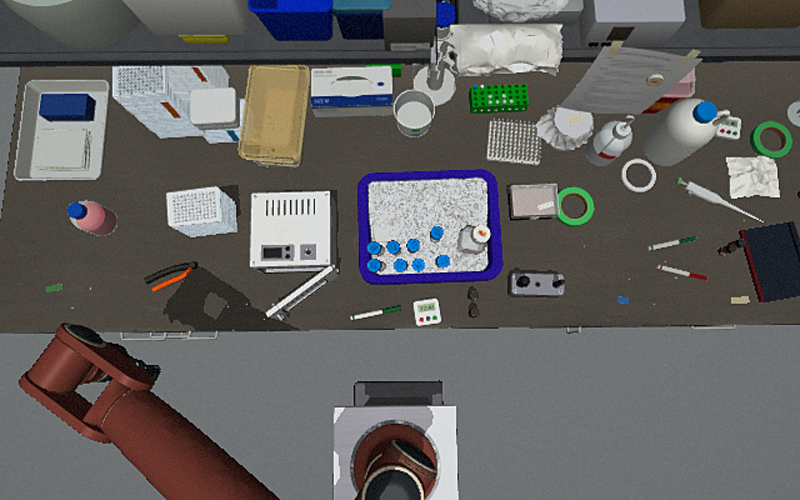

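View pics/scene0.png

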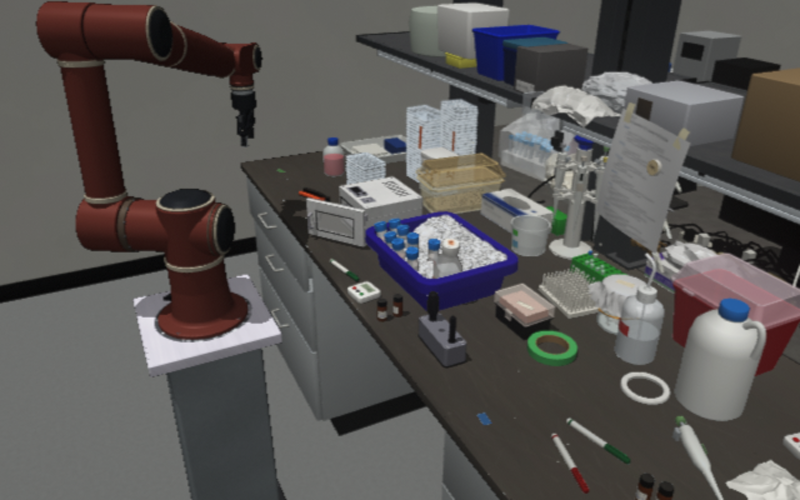

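The top view shows the incubator at about (293,230), with its door open from the hinge at (335,267) to the edge at (270,317). The stand is at (537,283), and the thicker handle looks to be its left one. I'll enlarge both areas.

```bash
python3 - <<'E'
from h import *
import pickle
im=pickle.load(open("top.pkl","rb"));c=im["color"]
a=cv2.resize(c[145:265,195:275],None,fx=5,fy=5,interpolation=cv2.INTER_CUBIC)
b=cv2.resize(c[205:245,400:460],None,fx=6.5,fy=6.5,interpolation=cv2.INTER_CUBIC)
s=pickle.load(open("scene.pkl","rb"))["color"]
d=cv2.resize(s[225:295,325:380],(390,496),interpolation=cv2.INTER_CUBIC)[:340]
v=np.zeros((600,800,3),np.uint8);v[:,:400]=a;v[:260,405:795]=b;v[260:600,405:795]=d
cv2.imwrite("pics/crop.png",v)
E
```

```text
(no output)
```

View pics/crop.png

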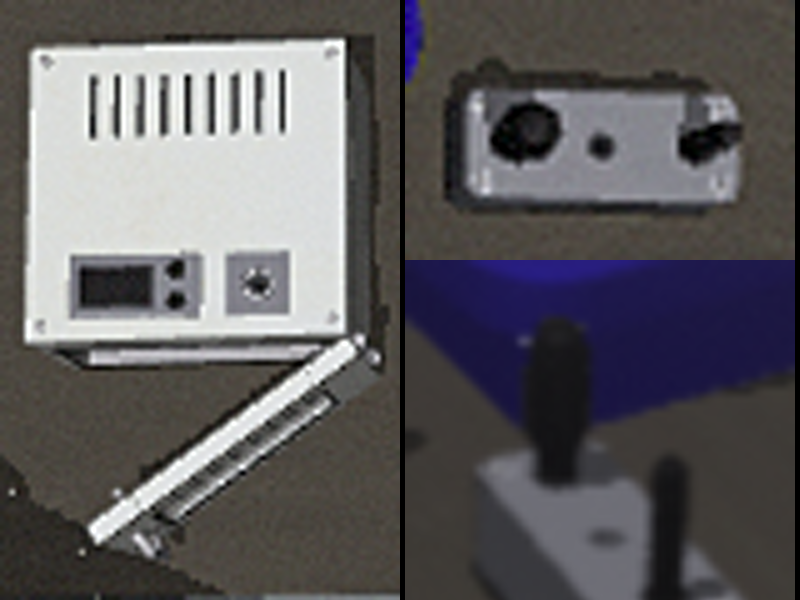

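The crop gives the incubator's top corners at (32,47), (345,38), (348,333) and (25,343), and the port at (258,284). The door's top runs from (358,342) to (95,535). In the stand, the middle hole is at (601,147), the screwdriver is in the left hole (525,132), and the pin is in the right one, with its top at about (733,130).

```bash
cat >> h.py <<'E'
E
python3 - <<'E'
from h import *
import pickle
im=pickle.load(open("top.pkl","rb"))
A=lambda x,y,z:onz(im,(x+.5)/5-.5+195,(y+.5)/5-.5+145,z)
B=lambda x,y,z:onz(im,(x-405+.5)/6.5-.5+400,(y+.5)/6.5-.5+205,z)
C=[A(*p,.13) for p in((32,47),(345,38),(348,333),(25,343))]
print("corners\n",np.array(C))
bl,br,fr,fl=C
yaw=np.mean([np.arctan2(*(bl-fl)[1::-1]),np.arctan2(*(br-fr)[1::-1]),np.arctan2(*(bl-br)[1::-1])-np.pi/2,np.arctan2(*(fl-fr)[1::-1])-np.pi/2])
c=np.mean(C,0)
r=R.from_euler('z',yaw).as_matrix()
W=lambda x,y,z:np.array([c[0],c[1],0])+r@[x,y,z]
print("yaw",np.degrees(yaw),"c",c,"port pred",W(-.062,-.045,.13),"seen",A(258,284,.13))
h=W(-.095,-.099,.11);print("hinge",h)
for p in((95,535),(90,525),(105,545)):
    e=A(*p,.126);d=r.T@(e-h);print(e,"a",np.degrees(np.arctan2(-d[0],d[1])),np.hypot(d[0],d[1]))
print("hole",B(601,147,.05),"ends",B(462,140,.05),B(741,148,.05))
for p in((700,143),(733,130),(690,147)):print("pin",B(*p,.05),B(*p,.11))
print("scr top",B(540,124,.124))
E
```

```text
corners
 [[0.693  0.3593 0.13  ]
 [0.6968 0.1597 0.13  ]
 [0.5057 0.1552 0.13  ]
 [0.5019 0.3559 0.13  ]]
yaw 1.1347106469446537 c [0.5994 0.2575 0.13  ] port pred [0.5383 0.2113 0.13  ] seen [0.5375 0.2119 0.13  ]
hinge [0.5063 0.1566 0.11  ]
[0.3827 0.3092 0.126 ] a 37.877261170487735 0.19639352549805197
[0.3889 0.3125 0.126 ] a 35.86690924328761 0.19518944029089627
[0.3765 0.3029 0.126 ] a 40.45458979919903 0.19555861796965393
hole [ 0.4587 -0.3786  0.05  ] ends [ 0.4631 -0.3083  0.05  ] [ 0.4573 -0.4495  0.05  ]
pin [ 0.4601 -0.4289  0.05  ] [ 0.453  -0.4119  0.11  ]
pin [ 0.4665 -0.446   0.05  ] [ 0.4591 -0.4284  0.11  ]
pin [ 0.4581 -0.4237  0.05  ] [ 0.4511 -0.407   0.11  ]
scr top [ 0.4615 -0.3316  0.124 ]
```

Call:
play_rows(series=[[0,[0,0,0],[0,0,0.995]],[0,[0,0,0],[0,0,0.995]],[0,[0,0,0],[0,0,0.995]],[0,[0,0,0],[0,0,0.995]],[0,[0,0,0],[0,0,0.995]],[0,[0,0,0],[0,0,0.995]],[0,[0,0,0],[0,0,0.995]],[0,[0,0,0],[0,0,0.995]]])

```text
t: 1.1
tool_pos: [0.2766, 0.56, 0.2305]
tool_rot: [2.226, 2.217, -0.002]
contact_force: [-0.6, 0.6, 0.7]
opening: -0.0002
grip_force: 0.0
```

Call:
play_rows(series=[[0,[-0.77,0.14,0],[0,0,0]],[0,[-0.77,0.14,0],[0,0,0]],[0,[-0.77,0.14,0],[0,0,0]],[0,[-0.77,0.14,0],[0,0,0]],[0,[-0.77,0.14,0],[0,0,0]],[0,[-0.77,0.14,0],[0,0,0]],[0,[-0.77,0.14,0],[0,0,0]],[0,[-0.77,0.14,0],[0,0,0]]])

```text
t: 2.1
tool_pos: [0.3327, 0.2511, 0.2308]
tool_rot: [-2.22, -2.222, 0.001]
contact_force: [1.4, -0.3, 0.6]
opening: 0.0001
grip_force: 0.0
```

```bash
python3 - <<'E'
from h import *
import pickle
o=ctrl.get_obs();print(o["t"],o["tool_pos"],o["tool_rot"],o["q"]);print(R.from_rotvec(o["tool_rot"]).as_matrix())
im=imaging.get_image("top");s=imaging.get_image("scene")
E
```

```text
2.1 [0.3327 0.2511 0.2308] [-2.2203 -2.2225  0.0008] [ 0.4676 -0.4828  2.0694 -0.0001  1.5555  0.4666]
[[-0.001   1.     -0.0004]
 [ 1.      0.001  -0.0003]
 [-0.0003 -0.0004 -1.    ]]
```

Call:
play_rows(series=[[0,[0,0,0.65],[0,0,0]],[0,[0,0,0.65],[0,0,0]],[0,[0,0,0.65],[0,0,0]],[0,[0,0,0.65],[0,0,0]],[0,[0,0,0],[0,0,0]]])

```text
t: 2.82
tool_pos: [0.3305, 0.2517, 0.0982]
tool_rot: [-2.218, -2.221, 0.01]
contact_force: [0.5, 0.3, -0.2]
opening: -0.0002
grip_force: 0.0
```

```bash
python3 - <<'E'
from h import *
h=np.array([.5063,.1566]);y=np.radians(1.13)
r=np.array([[np.cos(y),-np.sin(y)],[np.sin(y),np.cos(y)]])
p=np.array([.3327,.2511])
o=ctrl.get_obs();print(o["tool_pos"],o["contact_force"]);p=o["tool_pos"][:2]
for a in [38,34,30,26,22,18,14,10,7,5,4,3,2,1,0,-1]:
    t=np.radians(a);f=14.5e-3*np.cos(t)+.011*np.sin(t)
    q=h+r@(.178*np.array([-np.sin(t),np.cos(t)])+(.015+f)*np.array([-np.cos(t),-np.sin(t)]))
    print(a,q,"tool shares dx,dy",(q-p)[::-1]/.05);p=q
E
```

```text
[0.3305 0.2517 0.0982] [ 0.4803  0.3023 -0.1624]
38 [0.3682 0.2737] tool shares dx,dy [0.4401 0.7546]
34 [0.3767 0.2831] tool shares dx,dy [0.1872 0.1706]
30 [0.386  0.2919] tool shares dx,dy [0.1758 0.1847]
26 [0.3959 0.3   ] tool shares dx,dy [0.1631 0.1982]
22 [0.4064 0.3075] tool shares dx,dy [0.1493 0.2108]
18 [0.4176 0.3142] tool shares dx,dy [0.1344 0.2225]
14 [0.4292 0.3201] tool shares dx,dy [0.1185 0.2331]
10 [0.4413 0.3252] tool shares dx,dy [0.1017 0.2425]
7 [0.4507 0.3285] tool shares dx,dy [0.0647 0.1873]
5 [0.4571 0.3303] tool shares dx,dy [0.0374 0.1272]
4 [0.4603 0.3312] tool shares dx,dy [0.017  0.0642]
3 [0.4635 0.332 ] tool shares dx,dy [0.0158 0.0646]
2 [0.4668 0.3327] tool shares dx,dy [0.0146 0.065 ]
1 [0.47   0.3334] tool shares dx,dy [0.0134 0.0653]
0 [0.4733 0.334 ] tool shares dx,dy [0.0122 0.0656]
-1 [0.4766 0.3345] tool shares dx,dy [0.011  0.0659]
```

Call:
play_rows(series=[[0,[0.15,0.3,0],[0,0,0]],[0,[0.15,0.25,0],[0,0,0]],[0,[0.09,0.12,0],[0,0,0]],[0,[0.09,0.09,0],[0,0,0]],[0,[0.1,0.09,0],[0,0,0]],[0,[0.09,0.09,0],[0,0,0]],[0,[0.09,0.09,0],[0,0,0]],[0,[0.08,0.1,0],[0,0,0]]])

```text
t: 3.82
tool_pos: [0.3896, 0.2946, 0.1012]
tool_rot: [2.221, 2.222, -0.0]
contact_force: [0.1, -0.1, -0.4]
opening: 0.0
grip_force: 0.2
```

Call:
play_rows(series=[[0,[0.08,0.1,0],[0,0,0]],[0,[0.08,0.105,0],[0,0,0]],[0,[0.07,0.105,0],[0,0,0]],[0,[0.07,0.11,0],[0,0,0]],[0,[0.065,0.11,0],[0,0,0]],[0,[0.06,0.115,0],[0,0,0]],[0,[0.06,0.115,0],[0,0,0]],[0,[0,0,0],[0,0,0]]])

```text
t: 4.82
tool_pos: [0.4279, 0.3189, 0.1014]
tool_rot: [2.221, 2.222, 0.001]
contact_force: [0.2, -0.2, 0.2]
opening: 0.0003
grip_force: 0.0
```

```bash
python3 - <<'E'
from h import *
im=imaging.get_image("top")
cv2.imwrite("pics/door1.png",cv2.resize(im["color"][140:270,180:300],None,fx=4,fy=4,interpolation=cv2.INTER_CUBIC))
E
```

```text
(no output)
```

View pics/door1.png

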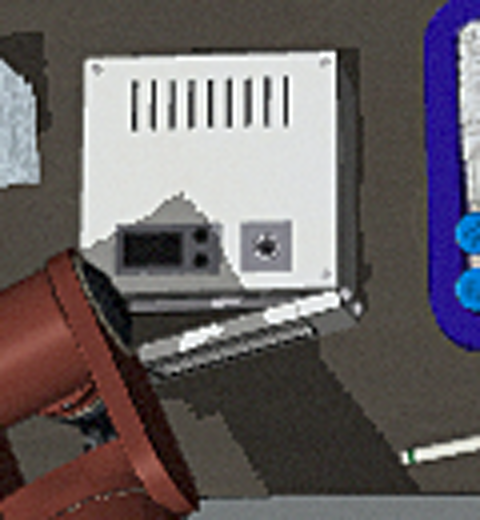

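The door has moved: its top now runs from (345,295) to (140,355), about 16° open. The arm is at the free edge, so I'll keep pushing.

Call:
play_rows(series=[[0,[0.05,0.12,0],[0,0,0]],[0,[0.05,0.12,0],[0,0,0]],[0,[0.035,0.1,0],[0,0,0]],[0,[0.03,0.09,0],[0,0,0]],[0,[0.02,0.065,0],[0,0,0]],[0,[0.02,0.065,0],[0,0,0]],[0,[0.02,0.06,0],[0,0,0]],[0,[0,0,0],[0,0,0]]])

```text
t: 5.88
tool_pos: [0.4586, 0.33, 0.1014]
tool_rot: [2.221, 2.222, 0.0]
contact_force: [0.4, -0.6, 0.4]
opening: 0.0002
grip_force: 0.0
```

Call:
play_rows(series=[[0,[0.01,0.05,0],[0,0,0]],[0,[0.01,0.05,0],[0,0,0]],[0,[0.01,0.05,0],[0,0,0]],[0,[0,0,0],[0,0,0]]])

```text
t: 6.38
tool_pos: [0.4651, 0.3312, 0.1012]
tool_rot: [-2.22, -2.221, 0.004]
contact_force: [-4.0, -0.5, 2.9]
opening: 0.0
grip_force: 2.2
```

Catch resistance has started. I'll continue slowly.

Call:
play_rows(series=[[0,[0.01,0.04,0],[0,0,0]],[0,[0.01,0.04,0],[0,0,0]],[0,[0,0,0],[0,0,0]]])

```text
t: 6.75
tool_pos: [0.4704, 0.3326, 0.1014]
tool_rot: [2.22, 2.222, 0.002]
contact_force: [0.2, -0.4, 0.6]
opening: 0.0003
grip_force: 0.0
```

Call:
play_rows(series=[[0,[0.0,0.04,0],[0,0,0]],[0,[0.0,0.04,0],[0,0,0]],[0,[0,0,0],[0,0,0]]])

```text
t: 7.12
tool_pos: [0.4738, 0.3326, 0.1014]
tool_rot: [-2.221, -2.222, 0.0]
contact_force: [-2.3, -0.1, 1.8]
opening: -0.0003
grip_force: 1.0
```

Call:
play_rows(series=[[0,[0.0,0.03,0],[0,0,0]],[0,[0.0,0.03,0],[0,0,0]],[0,[0,0,0],[0,0,0]]])

```text
t: 7.5
tool_pos: [0.474, 0.3326, 0.1013]
tool_rot: [-2.217, -2.219, 0.009]
contact_force: [-11.9, -1.4, 7.7]
opening: 0.0004
grip_force: 6.5
```

Call:
play_rows(series=[[0,[0,-0.2,0],[0,0,0]],[0,[0,-0.6,0],[0,0,0]],[0,[0,-0.5,-0.5],[0,0,0]],[0,[0,0,-0.9],[0,0,0]],[0,[0,0,-0.9],[0,0,0]],[0,[0,0,-0.9],[0,0,0]],[0,[0,0,0],[0,0,0]]])

```text
t: 8.38
tool_pos: [0.4141, 0.3336, 0.2667]
tool_rot: [2.219, 2.22, 0.016]
contact_force: [0.2, 0.1, 0.4]
opening: -0.0001
grip_force: 0.0
```

Call:
play_rows(series=[[0.6,[-0.9,0,0],[0,0,0]],[0.6,[-0.9,0,0],[0,0,0]],[0.6,[-0.9,0,0],[0,0,0]],[0.6,[-0.9,0,0],[0,0,0]],[0.6,[-0.9,0,0],[0,0,0]],[0.6,[-0.9,0,0],[0,0,0]],[0.6,[-0.9,0,0],[0,0,0]],[0.6,[-0.9,0,0],[0,0,0]]])

```text
t: 9.38
tool_pos: [0.4116, -0.0291, 0.2599]
tool_rot: [-2.221, -2.222, 0.001]
contact_force: [0.7, 1.5, -0.6]
opening: 0.0512
grip_force: 0.0
```

Call:
play_rows(series=[[0.6,[-0.9,0.1,0],[0,0,0]],[0.6,[-0.9,0.1,0],[0,0,0]],[0.6,[-0.9,0.1,0],[0,0,0]],[0.6,[-0.9,0.1,0],[0,0,0]],[0.6,[-0.9,0.1,0],[0,0,0]],[0.6,[-0.9,0.1,0],[0,0,0]],[0.6,[-0.4,0,0],[0,0,0]],[0.6,[0,0,0],[0,0,0]]])

```text
t: 10.38
tool_pos: [0.4418, -0.3179, 0.2601]
tool_rot: [-2.221, -2.219, -0.0]
contact_force: [-0.9, 0.3, -0.1]
opening: 0.0515
grip_force: 0.0
```

```bash
python3 - <<'E'
from h import *
import pickle
o=ctrl.get_obs();print(o["tool_pos"],o["tool_rot"])
w=imaging.get_image("wrist");t=imaging.get_image("top")
pickle.dump((o,w,t),open("w1.pkl","wb"))
print({k:v for k,v in w.items() if k!="color"})
v=np.zeros((600,800,3),np.uint8)
v[:400,:640]=w["color"];v[400:,:400]=cv2.resize(t["color"][170:230,190:310],(400,200),interpolation=cv2.INTER_CUBIC)
cv2.imwrite("pics/w1.png",v)
E
```

```text
[ 0.4418 -0.3179  0.2601] [-2.221  -2.2189 -0.0002]
{'fx': 309.70691628693146, 'fy': 309.70691628693146, 'cx': 318.5563631759158, 'cy': 205.9981469034944, 'hand_eye': array([[ 0.0005, -0.952 , -0.3061,  0.078 ],
       [ 1.    ,  0.0002,  0.0008, -0.0006],
       [-0.0007, -0.3061,  0.952 , -0.1427],
       [ 0.    ,  0.    ,  0.    ,  1.    ]])}
```

View pics/w1.png

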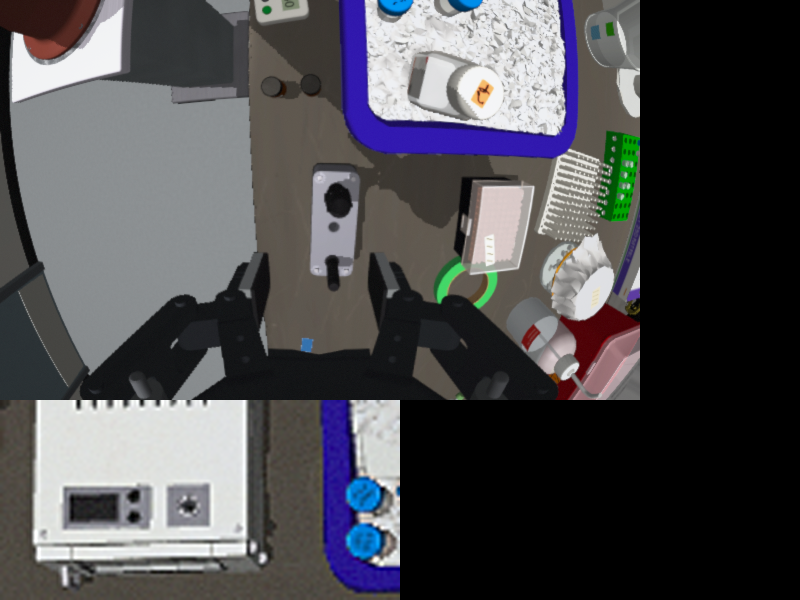

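The door is flush along the incubator's front. In the wrist view, the pin handle's top is at (332.5,285), its base is at about (333,258), and the middle hole is at (334,227).

```bash
cat >> h.py <<'E'
def wray(w,o,u,v):
    x,y=(u-w["cx"])/w["fx"],(v-w["cy"])/w["fy"];t=np.hypot(x,y)
    d=np.array([np.sin(t)*x/t,np.sin(t)*y/t,np.cos(t)]);H=np.array(w["hand_eye"])
    r=R.from_rotvec(o["tool_rot"]).as_matrix()
    return o["tool_pos"]+r@H[:3,3],r@H[:3,:3]@d
def wz(w,o,u,v,z):
    p,d=wray(w,o,u,v);return p+d*(z-p[2])/d[2]
E
python3 - <<'E'
from h import *
import pickle
o,w,t=pickle.load(open("w1.pkl","rb"))
print("pin top",wz(w,o,332.5,285,.113),"hole",wz(w,o,334,227,.05),"scr top",wz(w,o,338,203,.124))
for p in((316,168),(356,168),(312,271),(353,271)):print(wz(w,o,*p,.05))
E
```

```text
pin top [ 0.4565 -0.4238  0.113 ] hole [ 0.4601 -0.38    0.05  ] scr top [ 0.4596 -0.3263  0.124 ]
[ 0.4382 -0.3068  0.05  ]
[ 0.4847 -0.3066  0.05  ]
[ 0.4326 -0.4419  0.05  ]
[ 0.4862 -0.4423  0.05  ]
```

Call:
play_rows(series=[[0.6,[-0.8,0.13,0],[0,0,0]],[0.6,[-0.8,0.12,0],[0,0,0]],[0.6,[-0.54,0.08,0.3],[0,0,0]],[0.6,[0,0,0.7],[0,0,0]],[0.6,[0,0,0.7],[0,0,0]],[0.6,[0,0,0.4],[0,0,0]],[0.6,[0,0,0],[0,0,0]]])

```text
t: 11.35
tool_pos: [0.4585, -0.4228, 0.1546]
tool_rot: [-2.217, -2.221, -0.001]
contact_force: [-0.0, 1.1, 0.5]
opening: 0.0511
grip_force: 0.0
```

```bash
python3 - <<'E'
from h import *
import pickle
o=ctrl.get_obs();print(o["tool_pos"],o["tool_rot"])
w=imaging.get_image("wrist");pickle.dump((o,w),open("w2.pkl","wb"))
cv2.imwrite("pics/w2.png",cv2.resize(w["color"][200:400,200:440],None,fx=3,fy=3,interpolation=cv2.INTER_CUBIC))
# prediction of axis points at estimate
from scipy.optimize import fsolve
for z in(.113,.053,.05):
    P=np.array([.4585,-.425,z]);f=lambda s:(wz(w,o,*s,z)-P)[:2]*1e3
    s=fsolve(f,(330,300));print(z,s,(s+.5-200)*3)
E
```

```text
[ 0.4585 -0.4228  0.1546] [-2.2172 -2.221  -0.0006]
0.113 [319.4419 236.8682] [359.8256 112.1047]
0.053 [319.347  208.1559] [359.5411  25.9676]
0.05 [319.3433 207.0477] [359.5299  22.643 ]
```

View pics/w2.png

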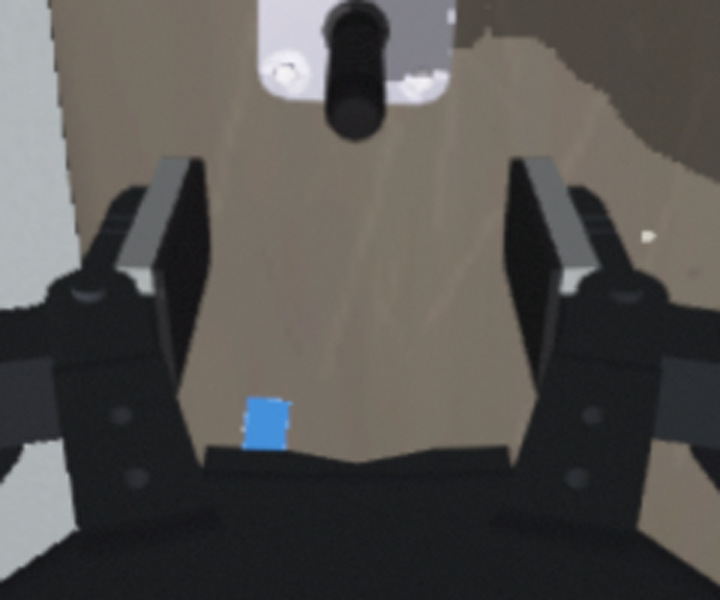

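The pin's handle top is at (355,112) in the crop, which matches the prediction of (360,112) to within 1 mm. I'll descend and grip.

Call:
play_rows(series=[[0.6,[-0.03,-0.015,0.45],[0,0,0]],[0.6,[0,0,0.45],[0,0,0]],[0.6,[0,0,0.45],[0,0,0]],[0.6,[0,0,0.4],[0,0,0]],[0.6,[0,0,0],[0,0,0]],[0.6,[0,0,0],[0,0,0]]])

```text
t: 12.15
tool_pos: [0.4585, -0.4266, 0.0696]
tool_rot: [2.22, 2.221, -0.0]
contact_force: [0.3, 0.4, -0.2]
opening: 0.0512
grip_force: 0.0
```

Call:
play_rows(series=[[0.1,[0,0,0],[0,0,0]],[0.0,[0,0,0],[0,0,0]],[0.0,[0,0,0],[0,0,0]],[0.0,[0,0,0],[0,0,0]],[0.0,[0,0,0],[0,0,0]],[0.0,[0,0,0],[0,0,0]]], force=60)

```text
t: 12.9
tool_pos: [0.4586, -0.4266, 0.0699]
tool_rot: [2.22, 2.221, -0.0]
contact_force: [-0.1, 0.8, 5.4]
opening: 0.0126
grip_force: 58.6
```

Call:
play_rows(series=[[0,[0,0,-0.2],[0,0,0]],[0,[0,0,-0.4],[0,0,0]],[0,[0,0,-0.6],[0,0,0]],[0,[0,0,-0.8],[0,0,0]],[0,[0,0,-0.8],[0,0,0]],[0,[0,0,-0.8],[0,0,0]],[0,[0,0,-0.8],[0,0,0]],[0,[0,0,-0.2],[0,0,0]]])

```text
t: 13.9
tool_pos: [0.4589, -0.4269, 0.3038]
tool_rot: [2.216, 2.217, -0.001]
contact_force: [0.7, 0.1, -1.1]
opening: 0.0122
grip_force: 58.5
```

Call:
play_rows(series=[[0,[0.8,0.08,0],[0,0,0]],[0,[0.8,0.08,0],[0,0,0]],[0,[0.8,0.08,0],[0,0,0]],[0,[0.8,0.08,0],[0,0,0]],[0,[0.8,0.08,0],[0,0,0]],[0,[0.8,0.08,0],[0,0,0]],[0,[0.8,0.08,0],[0,0,0]],[0,[0.8,0.08,0],[0,0,0]]])

```text
t: 14.9
tool_pos: [0.4892, -0.1045, 0.2973]
tool_rot: [-2.219, -2.22, 0.002]
contact_force: [-0.1, 0.5, -1.6]
opening: 0.0127
grip_force: 58.5
```

Call:
play_rows(series=[[0,[0.9,0.12,0],[0,0,0]],[0,[0.9,0.12,0],[0,0,0]],[0,[0.9,0.12,0],[0,0,0]],[0,[0.9,0.12,0],[0,0,0]],[0,[0.9,0.12,0],[0,0,0]],[0,[0.9,0.12,0],[0,0,0]],[0,[0.5,0,0],[0,0,0]],[0,[0,0,0],[0,0,0]]])

```text
t: 15.9
tool_pos: [0.5248, 0.1902, 0.2971]
tool_rot: [-2.217, -2.224, 0.004]
contact_force: [0.2, -1.5, -0.4]
opening: 0.0125
grip_force: 58.5
```

Call:
play_rows(series=[[0,[0.22,0.13,0.2],[0,0,0]],[0,[0.21,0.13,0.4],[0,0,0]],[0,[0,0,0.5],[0,0,0]],[0,[0,0,0.5],[0,0,0]],[0,[0,0,0],[0,0,0]],[0,[0,0,0],[0,0,0]],[0,[0,0,0],[0,0,0]]])

```text
t: 16.77
tool_pos: [0.5395, 0.2106, 0.2203]
tool_rot: [2.22, 2.221, 0.003]
contact_force: [0.9, 0.2, -0.4]
opening: 0.0123
grip_force: 58.4
```

```bash
python3 - <<'E'
from h import *
import pickle
from scipy.optimize import fsolve
o=ctrl.get_obs();print(o["tool_pos"],o["tool_rot"])
w=imaging.get_image("wrist");s=imaging.get_image("scene");t=imaging.get_image("top");pickle.dump((o,w,s,t),open("w3.pkl","wb"))
rr=R.from_rotvec(o["tool_rot"]).as_matrix();tip=o["tool_pos"]+rr@[0,0,.066];port=np.array([.5379,.2116,.13])
for n,P in(("tip",tip),("port",port)):
    g=fsolve(lambda q:(wz(w,o,*q,P[2])-P)[:2]*1e3,(320,230));print(n,P,"wrist",g,"scene",proj(s,P),"top",proj(t,P))
v=np.zeros((600,800,3),np.uint8)
v[:,:]=cv2.resize(w["color"][140:290,220:420],(800,600),interpolation=cv2.INTER_CUBIC)
a,b=map(int,proj(s,port));print(a,b)
v[360:,:240]=cv2.resize(s["color"][b-25:b+15,a-20:a+20],(240,240),interpolation=cv2.INTER_CUBIC)
cv2.imwrite("pics/w3.png",v)
E
```

```text
[0.5395 0.2106 0.2203] [2.2202 2.2209 0.0033]
tip [0.5397 0.2106 0.1543] wrist [319.1654 220.425 ] scene (np.float64(294.00007284868923), np.float64(152.88444052037005)) top (np.float64(245.24987706542635), np.float64(199.2779321519019))
port [0.5379 0.2116 0.13  ] wrist [316.7474 208.5773] scene (np.float64(293.57482245401906), np.float64(158.90273165383843)) top (np.float64(246.2894546123811), np.float64(201.26236614204535))
293 158
```

View pics/w3.png

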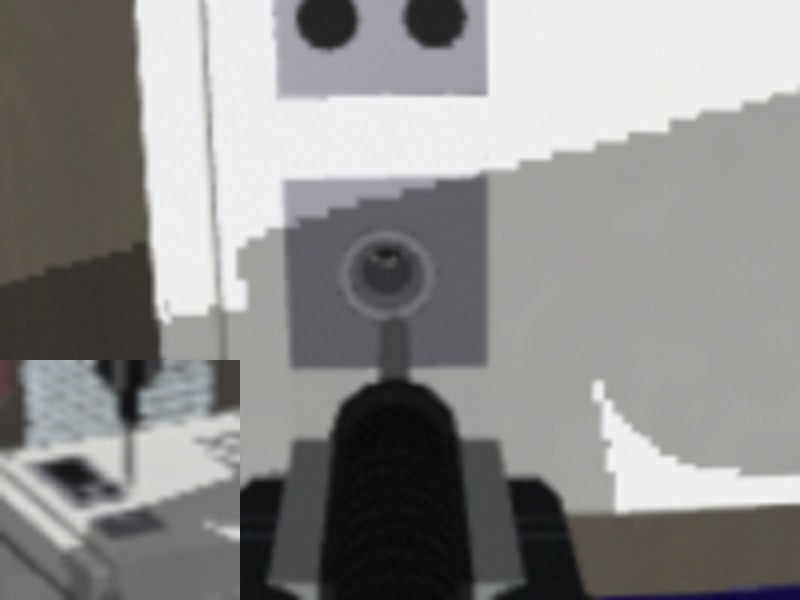

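The bezel centre in the crop is (387,275), which matches the predicted port to within 0.5 px. The pin tip is at about (394,325), about 1 to 2 mm off. I'll correct that and lower it in.

Call:
play_rows(series=[[0,[0.035,-0.025,0],[0,0,0]],[0,[0,0,0.2],[0,0,0]],[0,[0,0,0.15],[0,0,0]],[0,[0,0,0.1],[0,0,0]],[0,[0,0,0.1],[0,0,0]],[0,[0,0,0.1],[0,0,0]],[0,[0,0,0],[0,0,0]]])

```text
t: 17.8
tool_pos: [0.5372, 0.2122, 0.1857]
tool_rot: [-2.22, -2.222, 0.001]
contact_force: [-0.9, 0.7, -0.1]
opening: 0.0127
grip_force: 58.4
```

Call:
play_rows(series=[[0,[0,0,0.1],[0,0,0]],[0,[0,0,0.08],[0,0,0]],[0,[0,0,0],[0,0,0]]])

```text
t: 18.18
tool_pos: [0.5372, 0.2122, 0.1767]
tool_rot: [-2.22, -2.222, 0.001]
contact_force: [-0.8, -0.5, -1.5]
opening: 0.0125
grip_force: 58.4
```

Call:
play_rows(series=[[0,[0,0,0.06],[0,0,0]],[0,[0,0,0.04],[0,0,0]],[0,[0,0,0],[0,0,0]]])

```text
t: 18.55
tool_pos: [0.5377, 0.2123, 0.1726]
tool_rot: [2.221, 2.222, 0.001]
contact_force: [-0.5, 0.7, 2.3]
opening: 0.0126
grip_force: 58.6
```

Call:
play_rows(series=[[0,[0,0,0.04],[0,0,0]],[0,[0,0,0],[0,0,0]]])

```text
t: 18.8
tool_pos: [0.5377, 0.2123, 0.1706]
tool_rot: [2.221, 2.222, 0.001]
contact_force: [-0.7, -0.1, 2.0]
opening: 0.0127
grip_force: 58.8
```

Call:
play_rows(series=[[0,[0,0,0.04],[0,0,0]],[0,[0,0,0],[0,0,0]]])

```text
t: 19.05
tool_pos: [0.5377, 0.2123, 0.1686]
tool_rot: [2.221, 2.222, 0.001]
contact_force: [-0.1, -0.9, 3.9]
opening: 0.0126
grip_force: 58.9
```

Call:
play_rows(series=[[0,[0,0,0.03],[0,0,0]],[0,[0,0,0],[0,0,0]]])

```text
t: 19.3
tool_pos: [0.5379, 0.2124, 0.168]
tool_rot: [2.22, 2.222, 0.001]
contact_force: [-0.9, -0.1, 5.9]
opening: 0.0124
grip_force: 59.5
```

Call:
play_rows(series=[[0,[0,0,0.02],[0,0,0]],[0,[0,0,0],[0,0,0]],[0,[0,0,0],[0,0,0]]])

```text
t: 19.68
tool_pos: [0.538, 0.2124, 0.1678]
tool_rot: [2.22, 2.222, 0.002]
contact_force: [-3.4, 0.3, 9.9]
opening: 0.0125
grip_force: 59.9
```

```bash
python3 - <<'E'
from h import *
o=ctrl.get_obs();print(o["tool_pos"],o["contact_force"],o["grip_force"])
t=imaging.get_image("top");w=imaging.get_image("wrist")
v=np.zeros((400,800,3),np.uint8);v[:,:400]=cv2.resize(w["color"][140:290,245:395],(400,400),interpolation=cv2.INTER_CUBIC)
v[:,400:]=cv2.resize(t["color"][160:240,190:270],(400,400),interpolation=cv2.INTER_CUBIC)
cv2.imwrite("pics/end.png",v)
E
```

```text
[0.538  0.2124 0.1678] [-3.3723  0.2649  9.8776] 59.85940511338413
```

View pics/end.png

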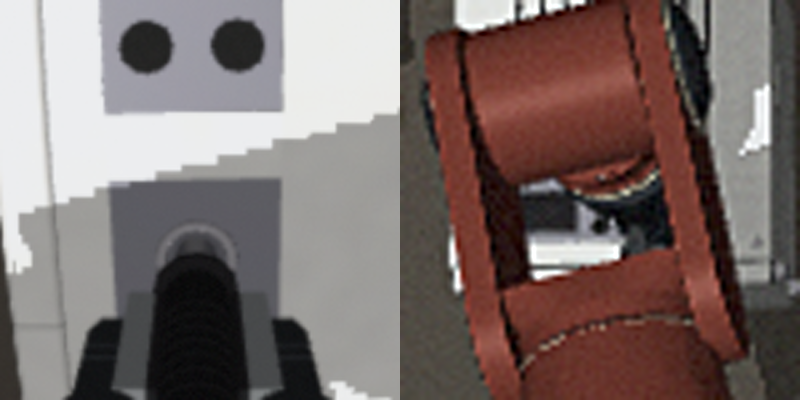

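The pin is inside the bezel at (198,245). The stop is firm at about 10 N, 5 mm below first contact, and the door is still flush.

```bash
python3 -c "
from station import ctrl
print(ctrl.finish_job())"
```

```text
the job is handed in; nothing more can be done
None
```

I pushed the door shut on its catch, and the gripped reset pin is holding the button down on its stop at about 10 N. The job was handed in at about 20 s, and the hand-in gave no verdict.

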